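# Fit the analyser's wash filter in its bayonet socket

## Robot

A 6-joint arm with a two-finger parallel gripper is mounted at the origin on the work surface. World frame = base frame: x ahead of the robot, y to its left, z up, the work surface at z = 0. Lengths are in m, angles in rad, forces in N, time in s.
With the tool pointing down it reaches from about 0.35 to 0.85 m from the base axis. Payload 8.1 kg.
Tool frame: the origin (TCP) lies at the very end of the fingers, on their centre line; the grasp point (between the pads) lies 19 mm behind it; z points along the fingers, x is the direction in which the jaws open and shut, and the axes are right-handed (so a half turn about z gives the same grasp; the last joint's range is limited). The gripper opens to 93 mm and grips with 3 to 60 N. Pads are 15 mm wide; open, the fingers measure 128 mm over their backs; the gripper's body (75 mm by 188 mm) begins 65 mm behind the grasp point.
Start: joints at [-1.405, 0.13, 1.488, -0, 1.523, -0.085], TCP at [0.149, -0.581, 0.219] pointing down, gripper open.
Joint ranges: [-2.96, 2.96], [-0.89, 2.26], [0.02, 2.5], [-1.34, 4.48], [0, 2.73], [-2.66, 2.66]. Speed limits (rad/s): [2.39, 2.39, 2.79, 3.14, 3.14, 3.14].

## Interface

Orientations are given as a unit quaternion [x, y, z, w].
In Python, from workcell import r gives the robot as it stands.
- The arm moves only by the tool step_arm, never from a script. Its argument "rows" is a list of rows, each an object with "travel": the shift along the tool's x, y, z in mm, a list of three; "turn": the turn about the tool's z in degrees; "gripper": the opening, from 0 (shut) to 1 (fully open). In form: [{"travel": [x, y, z], "turn": turn, "gripper": gripper}, ...]. A call has 1 to 12 rows; each row is the pose to reach, as a shift and turn from the pose measured when the call began, along the tool's axes at that moment; what a row does not reach only later rows make up. A row lasts 1/10 s, in which the tool goes at most 50 mm and 8.59 degrees, less where a joint would pass 70% of its speed; a pose out of reach is approached as far as the arm can. A call with a gripper value outside its range is refused whole. The fingers move at their own pace and stop on an object; "squeeze" is the grip in N (left out, the last holds). Time passes only in rows, so rows that repeat a pose let the fingers close. It gives the time, the measured TCP pose, the force and the opening at its end, in the units of the state.
- r.sense(): the state, without advancing time (a new reading comes with each control period).
- r.read_camera(name): name is "side" or "top" or "wrist"; returns (picture, depth): 384x512x3 uint8, blue, green, red; 384x512 float32, m along the optical axis (not along the pixel's ray), 0 where there is no reading.
- r.get_calibration(name): a dict with "vertical_fov" (degrees; the focal length in pixels is half the picture's height over the tangent of half this angle, whatever the lens; pixels are square), "cx", "cy" (the principal point, pixels), "xyz" and "orientation" of the camera in the world. Camera axes: x right, y up, looking along -z (the intrinsics and any distortion apply to the point x, -y, -z); pixel columns grow to the right and rows downward; lengths in m; the calibration is good to about 2 mm. The wrist camera is an equidistant fisheye: a pixel r from the principal point sees the ray r / f radians off the axis. A picture is of the moment at which its call begins: read the wrist's pose just before it. get_calibration takes no time and is no camera call; for the wrist camera it gives the pose at the moment of the call.
- r.finish_job(): hands the job in, once; it reports no verdict.
The state is a dict: "time": time; "joint_positions": joint angles; "dq": joint speeds; "tau": joint torques, N m; "ee_pos": TCP position; "orientation": TCP orientation; "wrist_force": force on the tool from outside, world axes, zero at the start; "torque": the same for the moment, N m; "finger_gap": opening from 0.0 (shut) to 1.0 (fully open).
Only numpy, scipy, OpenCV 4.12 (cv2) and the standard library are available. Lean on these libraries where they do the work, as an engineer would, in place of code of your own. Each camera call takes 0.05 s, during which the arm holds its last target.

## Task

Fit the new blue filter cartridge into the round socket of the filter station: enter its two yellow lugs through the two slots, push it down against the spring, turn it a quarter turn clockwise (seen from above) and let go, so that it springs up and sits locked, upright, with its lugs at the green marks. Leave the old grey cartridge and the other things on the bench where they are.

Things in the scene. Friction and masses are not known exactly. Their poses are not given: they have to be found in the camera images.
- cartridge: new filter cartridge, blue, standing upright and loose on the bench, 73 mm high, about 0.12 kg. Origin at the centre of its underside, z up. Nose tapers from 28 mm diameter at the underside to 40 mm at 8 mm up; round body, 42 mm diameter, up to 40 mm. A half turn about z gives the same part.
- cartridge_grip (a point): point on the cartridge's axis, 62 mm above its underside, in the grip bar on its top: bar 40 mm long (cartridge x), 18 mm wide (y: pinch it across this), from 40 to 73 mm up. Axes as the cartridge
- lug (a point): one of the cartridge's two yellow lugs: they stick out of the body along its +x and -x to 30 mm from the axis, each 10 mm wide, 8 to 16 mm above the underside. This point: middle of the +x lug, 26 mm from the axis
- station: filter station, fixed: white deck 150 x 130 x 20 mm with a grey round collar, 78 mm across, its top 80 mm above the bench. Origin on the bench, on the socket's axis, z up. A low grey bar (16 mm above the deck) runs along the deck's +x edge. A steel lip, 12 mm thick, closes the collar's mouth to a 47 mm bore, with two slots and two seats for the lugs.
- socket_mouth (a point): centre of the mouth at the collar's top, axes as the station. The cartridge rests on the spring plate with its underside 12 mm below this, lugs in the slots; it can turn when 28 to 34 mm below (34 is the bottom stop, 31 is best); locked, it sits 23 mm below
- slot (a point): middle of the slot at the station's +x, at the collar's top, 28 mm from the axis; its twin is at -x; yellow marks on the rim. Each is 17 mm wide at the bore and wider outward, and reaches 33 mm from the axis
- seat (a point): above the seat at the station's +y, at the collar's top, 28 mm from the axis; its twin is at -y; green marks on the rim. Here the lip's underside is cut away (7 mm thick) and a lug snaps up on release if turned 90 degrees, give or take 6. Lugs turn only clockwise from the slots; stops end the turn about 7 degrees past the seats
- plunger (a joint): travel in m of the spring plate in the socket: 0 up (12 mm below the collar's top), 0.022 fully down. It pushes up with 3 N at 0, 8 N with the cartridge locked (0.011), 13 N fully down; it must pass 0.016 for the lugs to clear the lip
- used_cartridge: the old cartridge: same shape and size as the new one, but grey with a black grip; bystander. Origin at the centre of its underside
- vial_rack: white rack 70 x 190 x 45 mm with small coloured-cap vials to 80 mm high; bystander. Origin under its centre
- tube_block: low blue block 80 x 130 x 35 mm with small holes and two white stubs; bystander. Origin under its centre
- specimen_jar: clear jar, yellow cap, 64 mm across, 75 mm high; bystander. Origin under its centre
- tip_box: green box with white lid 85 x 125 x 70 mm; bystander. Origin under its centre
- pot: white pot with red cap, 48 mm across, 64 mm high; bystander. Origin under its centre

How it is judged:
On the way:
1. the cartridge is pushed in through the slots against the spring (value of joint plunger above 0.0145 m and horizontal distance between cartridge and socket_mouth below 0.005 m and angle between the x axis of cartridge and the x axis of station, either way round below 0.4 rad).
At the end, for the whole second after the job is handed in: The blue cartridge is at rest in the socket, on its axis within 4 mm, upright within 0.1 rad, lugs in line with the green marks (station y) within 0.2 rad, and sprung up into the seats: its underside 20.5 to 25.5 mm below the collar's top (z of cartridge in the frame of socket_mouth between -0.0255 and -0.0205 m and horizontal distance between cartridge and socket_mouth below 0.004 m and angle between the x axis of cartridge and the y axis of station, either way round below 0.2 rad and angle between cartridge's own z axis and vertical below 0.1 rad and linear speed of cartridge below 0.02 m/s); the robot touches nothing.
It fails at once if the old cartridge or another loose thing on the bench is moved more than 40 mm (distance of any of used_cartridge, vial_rack, tube_block, specimen_jar, tip_box, pot from where it was at the start of the episode above 0.04 m).
It also fails if it takes over 51 s, if anything falls off the work surface, if the arm or the gripper's body presses on something with over 40 N, if the wrist force passes 120 N, or if a joint passes its speed limit or range.

## Working session

There is one attempt and no reset: what is moved stays moved. The work goes in short steps, Python scripts to look and compute and a tool call to move; the robot and the scene stay as the last step left them, time stands still between calls to the robot, and variables do not carry over. Pictures are saved under pics/ and viewed, and the job is handed in when it is done.

Besides the shell and the picture viewer there is one more tool, called after "Emit:" as a command line: name --argument value ..., lists and objects as JSON in quotes. step_arm: Moves the arm, as the interface text tells. Its arguments: {"type":"object","properties":{"rows":{"type":"array","items":{"type":"object","properties":{"travel":{"type":"array","items":{"type":"number"}},"turn":{"type":"number"},"gripper":{"type":"number"}}}},"squeeze":{"type":"number"}},"required":["rows"]}

```bash
ls; mkdir -p pics; python3 - <<'E'
from workcell import r
import cv2
for n in ("top","side","wrist"):
    print(n,r.get_calibration(n))
    p,d=r.read_camera(n)
    cv2.imwrite(f"pics/{n}0.png",p)
    import numpy as np; np.save(f"{n}0_d.npy",d)
print(r.sense())
E
```

```text
pics
top {'vertical_fov': 46.131945745156216, 'cx': 254.751635420394, 'cy': 202.9394494911112, 'xyz': array([ 0.35322803, -0.00796927,  1.39753766]), 'orientation': array([ 0.06286459, -0.0599266 , -0.6948219 ,  0.71391833])}
side {'vertical_fov': 51.3739873513845, 'cx': 257.6731067285266, 'cy': 191.46255457178307, 'xyz': array([ 0.53788587, -0.82411485,  1.04313692]), 'orientation': array([ 0.35866445, -0.01473101, -0.02748447,  0.93294556])}
wrist {'vertical_fov': 65.70646984690485, 'cx': 252.21338696884865, 'cy': 192.41980360173045, 'xyz': array([ 0.22811081, -0.56108347,  0.38439016]), 'orientation': array([-0.11783194,  0.09176497, -0.60639954,  0.78100859])}
{'time': 0.15, 'joint_positions': array([-1.40537054e+00,  1.31009452e-01,  1.48899962e+00,  2.61047788e-05,
        1.52301624e+00, -8.54205322e-02]), 'dq': array([ 7.81729583e-04, -2.51616754e-03, -2.05058529e-03, -2.02741288e-03,
        8.67311389e-05, -6.56257117e-04]), 'tau': array([ 7.00594392e-04, -5.60477722e+01, -4.92333341e+01,  7.67468009e-02,
        3.06391565e-02, -7.25503992e-05]), 'ee_pos': array([ 0.14888209, -0.5807883 ,  0.21783163]), 'orientation': array([ 7.90006965e-01, -6.13097449e-01, -5.17531322e-04, -4.95440102e-04]), 'wrist_force': array([0.95717004, 0.41015276, 0.14755884]), 'torque': array([-0.01577766,  0.00647065, -0.01066773]), 'finger_gap': 1.0006286114566851}
```

View pics/top0.png

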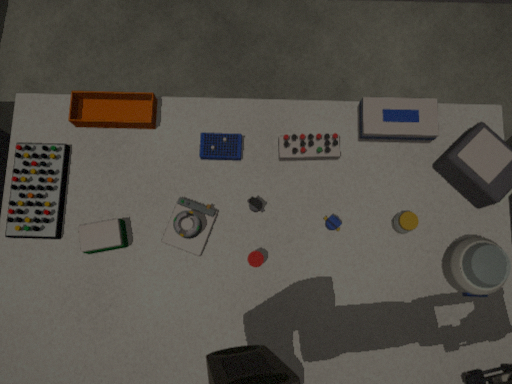

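View pics/side0.png

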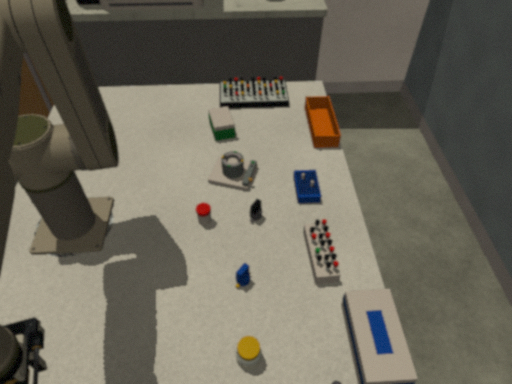

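View pics/wrist0.png

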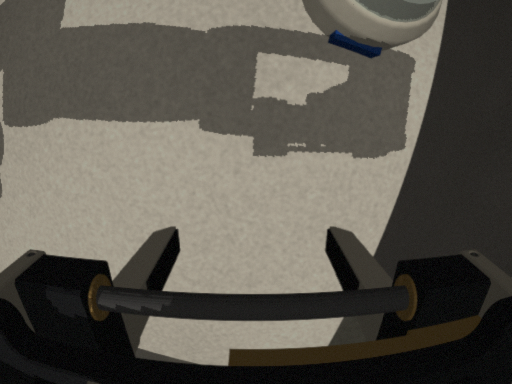

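The top view shows the blue cartridge near (333,222), the station collar near (188,223), the grey cartridge near (257,204) and the red pot at (256,259). I'll write helpers and measure.

```bash
cat > h.py <<'E'
import numpy as np, cv2
from scipy.spatial.transform import Rotation as R
def K(c):
    return 192/np.tan(np.radians(c['vertical_fov'])/2)
def rays(c,uv,fish=False):
    uv=np.atleast_2d(np.asarray(uv,float)); f=K(c)
    a=(uv[:,0]-c['cx'])/f; b=(uv[:,1]-c['cy'])/f
    if fish:
        t=np.hypot(a,b); s=np.where(t>1e-9,np.sin(t)/np.maximum(t,1e-9),1)
        v=np.c_[a*s,-b*s,-np.cos(t)]
    else: v=np.c_[a,-b,-np.ones_like(a)]
    return R.from_quat(c['orientation']).apply(v)
def plane(c,uv,z,fish=False):
    d=rays(c,uv,fish); o=np.asarray(c['xyz']); t=(z-o[2])/d[:,2]
    return o+d*t[:,None]
def depthpts(c,uv,dep,fish=False):
    d=rays(c,uv,fish); fw=R.from_quat(c['orientation']).apply([0,0,-1])
    return np.asarray(c['xyz'])+d*(np.asarray(dep)/(d@fw))[:,None]
def mask(p,lo,hi):
    return cv2.inRange(cv2.cvtColor(p,cv2.COLOR_BGR2HSV),lo,hi)
E
python3 - <<'E'
from workcell import r
from h import *
p=cv2.imread('pics/top0.png');d=np.load('top0_d.npy');c=r.get_calibration('top')
a=cv2.resize(p[185:275,140:240],None,fx=4,fy=4,interpolation=2);b=cv2.resize(p[185:275,300:400],None,fx=4,fy=4,interpolation=2)
cv2.imwrite('pics/topz.png',np.hstack([a,b]))
ps=cv2.imread('pics/side0.png')
a=cv2.resize(ps[140:200,190:270],None,fx=5,fy=5,interpolation=2);b=cv2.resize(ps[250:310,200:280],None,fx=5,fy=5,interpolation=2)
cv2.imwrite('pics/sidez.png',np.hstack([a,b]))
for u,v in [(333,222),(188,211),(188,223),(257,204),(256,259),(409,220)]:
    print((u,v),depthpts(c,[(u,v)],[d[v,u]]))
m=mask(p,(100,120,40),(130,255,255)); m[:, :310]=0;m[:190]=0;m[260:]=0;m[:,360:]=0
v,u=np.nonzero(m); P=depthpts(c,np.c_[u,v],d[v,u]); 
print(len(u),u.mean(),v.mean(),np.c_[u,v,(P*1000).round()][::6])
E
```

```text
(333, 222) [[ 0.53516714 -0.23282004  0.07006936]]
(188, 211) [[0.55478605 0.19720498 0.08158283]]
(188, 223) [[0.52057284 0.19711877 0.06991306]]
(257, 204) [[ 0.58341454 -0.00603263  0.06918391]]
(256, 259) [[ 0.42016642 -0.00741877  0.06572112]]
(409, 220) [[ 0.54740349 -0.45859604  0.06898587]]
111 332.81081081081084 222.34234234234233 [[ 331.  216.  552. -226.   75.]
 [ 333.  217.  550. -232.   73.]
 [ 332.  218.  547. -230.   69.]
 [ 329.  219.  544. -221.   69.]
 [ 335.  219.  545. -240.   66.]
 [ 333.  220.  541. -232.   73.]
 [ 326.  221.  542. -216.   42.]
 [ 335.  221.  537. -237.   79.]
 [ 327.  222.  539. -220.   41.]
 [ 336.  222.  535. -241.   75.]
 [ 329.  223.  536. -226.   41.]
 [ 339.  223.  532. -250.   71.]
 [ 331.  224.  533. -232.   38.]
 [ 339.  224.  530. -251.   69.]
 [ 336.  225.  353.   -8. 1398.]
 [ 330.  226.  527. -229.   41.]
 [ 328.  227.  524. -224.   34.]
 [ 334.  227.  524. -241.   41.]
 [ 334.  228.  521. -241.   38.]]
```

```bash
sleep 0; ls pics
```

```text
side0.png
sidez.png
top0.png
topz.png
wrist0.png
```

View pics/topz.png

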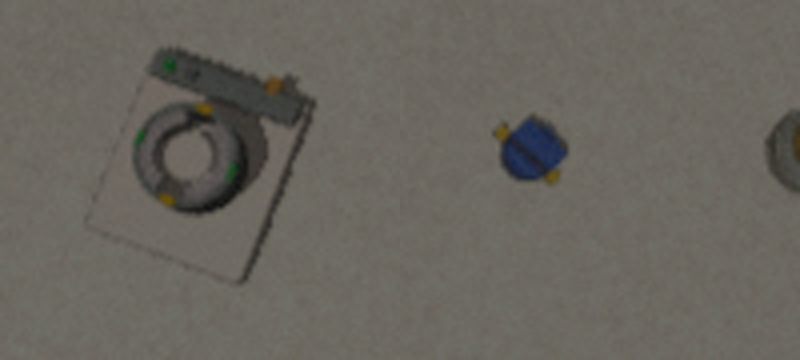

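View pics/sidez.png

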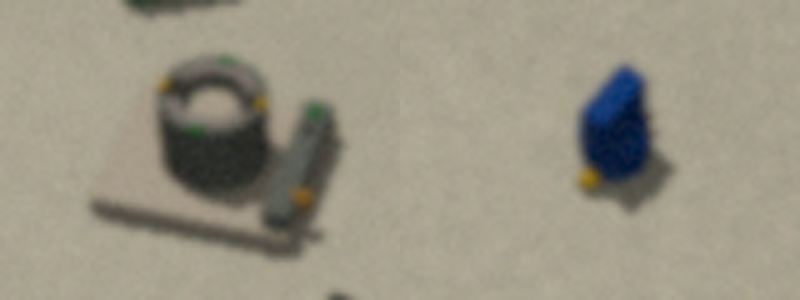

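```bash
python3 - <<'E'
from workcell import r
from h import *
p=cv2.imread('pics/top0.png');c=r.get_calibration('top')
z=lambda x,y,ox:((ox+(x+.5)/4-.5),185+(y+.5)/4-.5)
m=mask(p,(18,140,80),(34,255,255))
n,l,s,ce=cv2.connectedComponentsWithStats(m)
for i in range(1,n):
    if 150<ce[i][0]<350 and 190<ce[i][1]<260:print(s[i,4],ce[i])
lug=plane(c,[z(502,132,300),z(552,177,300)],.013)
print(lug,lug.mean(0),np.degrees(np.arctan2(*(lug[0]-lug[1])[1::-1])),np.linalg.norm(lug[0]-lug[1]))
ye=plane(c,[z(204,108,140),z(167,200,140)],.08); gr=plane(c,[z(140,136,140),z(233,172,140)],.08)
for a in(ye,gr):print(a,a.mean(0),np.degrees(np.arctan2(*(a[0]-a[1])[1::-1])),np.linalg.norm(a[0]-a[1]))
s=r.sense();print(R.from_quat(s['orientation']).as_matrix().round(3))
w=r.get_calibration('wrist');print(R.from_quat(w['orientation']).as_matrix().round(3))
E
```

```text
6 [208.         205.66666667]
7 [190.71428571 211.42857143]
6 [325.16666667 217.83333333]
7 [338. 229.]
6 [181.5 234.5]
[[ 0.56436495 -0.52772724  0.013     ]
 [ 0.53032693 -0.56490805  0.013     ]] [ 0.54734594 -0.54631764  0.013     ] 47.526745658843424 0.05040832664896602
[[0.55336903 0.18958968 0.08      ]
 [0.4844796  0.21316497 0.08      ]] [0.51892431 0.20137733 0.08      ] -18.891937946223855 0.07281173436247743
[[0.53122242 0.23569832 0.08      ]
 [0.50640526 0.16581346 0.08      ]] [0.51881384 0.20075589 0.08      ] 70.44928544883508 0.07416053844867826
[[ 0.248 -0.969 -0.   ]
 [-0.969 -0.248  0.001]
 [-0.001 -0.    -1.   ]]
[[ 0.248  0.926  0.286]
 [-0.969  0.237  0.073]
 [-0.    -0.295  0.955]]
```

```bash
python3 - <<'E'
from workcell import r
from h import *
c=r.get_calibration('top')
lug=plane(c,[(325.17,217.83),(338,229)],.013)
print(lug,lug.mean(0),np.degrees(np.arctan2(*(lug[0]-lug[1])[1::-1])),np.linalg.norm(lug[0]-lug[1]))
c=r.get_calibration('side')
p=cv2.imread('pics/side0.png')
for lo,hi,zz,nm in[((18,140,80),(34,255,255),.08,'y'),((45,100,50),(85,255,255),.08,'g'),((18,140,80),(34,255,255),.013,'lug')]:
    n,l,s,ce=cv2.connectedComponentsWithStats(mask(p,lo,hi))
    for i in range(1,n):
        if s[i,4]<40 and 200<ce[i][0]<270 and 140<ce[i][1]<300: print(nm,s[i,4],ce[i],plane(c,[ce[i]],zz))
E
```

```text
[[ 0.55536277 -0.21827427  0.013     ]
 [ 0.52162909 -0.25784347  0.013     ]] [ 0.53849593 -0.23805887  0.013     ] 49.551616511085435 0.051996950136364795
y 2 [241.5 160. ] [[0.55181212 0.19425405 0.08      ]]
y 6 [250.33333333 178.83333333] [[0.57813323 0.10133269 0.08      ]]
y 9 [237.33333333 285.11111111] [[ 0.52375228 -0.29144685  0.08      ]]
lug 2 [241.5 160. ] [[0.55278089 0.26509623 0.013     ]]
lug 6 [250.33333333 178.83333333] [[0.58093302 0.16571085 0.013     ]]
lug 9 [237.33333333 285.11111111] [[ 0.52276908 -0.25439214  0.013     ]]
```

Emit:
step_arm --rows '[{"travel": [-235,-462,0],"turn": -35,"gripper": 1},{"travel": [-235,-462,0],"turn": -35,"gripper": 1},{"travel": [-235,-462,0],"turn": -35,"gripper": 1},{"travel": [-235,-462,0],"turn": -35,"gripper": 1},{"travel": [-235,-462,0],"turn": -35,"gripper": 1},{"travel": [-235,-462,0],"turn": -35,"gripper": 1},{"travel": [-235,-462,0],"turn": -35,"gripper": 1},{"travel": [-235,-462,0],"turn": -35,"gripper": 1},{"travel": [-235,-462,0],"turn": -35,"gripper": 1},{"travel": [-235,-462,0],"turn": -35,"gripper": 1},{"travel": [-235,-462,0],"turn": -35,"gripper": 1},{"travel": [-235,-462,0],"turn": -35,"gripper": 1}]'

```text
time: 1.35
ee_pos: [0.5396, -0.2359, 0.2176]
orientation: [0.938, -0.345, -0.001, -0.001]
wrist_force: [-1.6, -0.9, 0.2]
finger_gap: 0.997
```

```bash
python3 - <<'E'
from workcell import r
from h import *
s=r.sense();print(s['time'],s['ee_pos'],s['joint_positions'],s['dq'].round(3))
c=r.get_calibration('wrist')
import pickle;pickle.dump((c,s),open('w1.pkl','wb'))
p,d=r.read_camera('wrist');cv2.imwrite('pics/w1.png',p);np.save('w1_d.npy',d)
E
```

```text
1.35 [ 0.53964644 -0.23590092  0.21757886] [-0.50027606  0.10276931  1.51991292  0.00174998  1.52065637  0.20476904] [-0.06  -0.022  0.024 -0.023  0.004 -0.038]
```

View pics/w1.png

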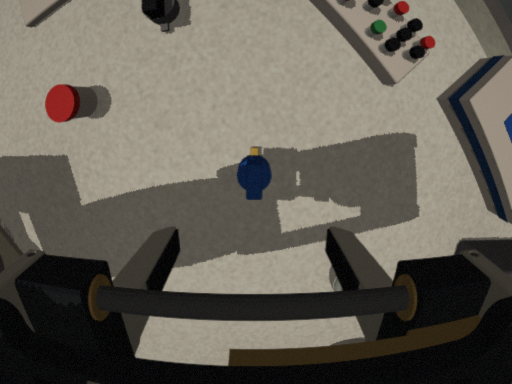

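The wrist view shows the cartridge near (254,175): body disc, bar end pointing down at (254,193), and the yellow lug at (255,151).

```bash
python3 - <<'E'
from h import *
import pickle
c,s=pickle.load(open('w1.pkl','rb'));p=cv2.imread('pics/w1.png');d=np.load('w1_d.npy')
m=mask(p,(100,120,30),(130,255,255));m[:, :225]=0;m[:,285:]=0;m[:140]=0;m[215:]=0
v,u=np.nonzero(m);P=depthpts(c,np.c_[u,v],d[v,u],True)
print(len(u),np.percentile(P[:,2],[5,25,50,75,95]))
for nm,lo,hi in[('bar',.064,.085),('body',.03,.046)]:
    k=(P[:,2]>lo)&(P[:,2]<hi);uv=np.c_[u,v][k].astype(np.float32)
    print(nm,k.sum(),cv2.minAreaRect(uv))
    Q=plane(c,uv,.073 if nm=='bar' else .04,True)
    rc=cv2.minAreaRect((Q[:,:2]*1000).astype(np.float32));print(rc, Q.mean(0))
y=mask(p,(15,120,60),(34,255,255));y[:140]=0;y[165:]=0;y[:,:235]=0;y[:,275:]=0
v,u=np.nonzero(y);print(len(u),u.mean(),v.mean(),plane(c,[(u.mean(),v.mean())],.014,True))
a=cv2.resize(p[135:210,215:295],None,fx=7,fy=7,interpolation=cv2.INTER_NEAREST);cv2.imwrite('pics/w1z.png',a)
E
```

```text
1064 [0.03663228 0.04092924 0.07207179 0.07363104 0.07449172]
bar 586 ((254.0, 180.5), (35.0, 16.0), 90.0)
((539.9638061523438, -238.07159423828125), (39.294044494628906, 17.468297958374023), 49.59203338623047) [ 0.54037429 -0.23749601  0.073     ]
body 404 ((253.5, 172.5), (31.0, 33.0), 90.0)
((540.3941650390625, -236.89828491210938), (37.95487976074219, 39.44654846191406), 49.59591293334961) [ 0.54057987 -0.23617869  0.04      ]
54 253.9814814814815 150.77777777777777 [[ 0.55528661 -0.22039488  0.014     ]]
```

View pics/w1z.png

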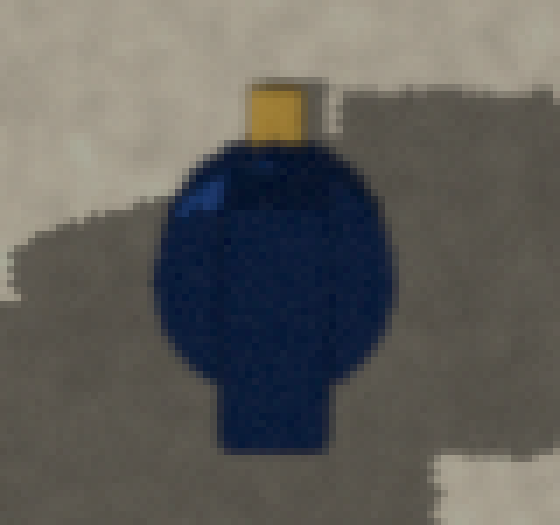

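The bar measures 39 x 17.5 mm (40 x 18 expected), centred at (0.540, -0.238) with yaw 49.6°, so it matches the tool. Descending to grip.

Emit:
step_arm --rows '[{"travel": [2,1,40],"turn": 0,"gripper": 0.6},{"travel": [2,1,85],"turn": 0,"gripper": 0.6},{"travel": [2,1,125],"turn": 0,"gripper": 0.6},{"travel": [2,1,155],"turn": 0,"gripper": 0.6},{"travel": [2,1,168],"turn": 0,"gripper": 0.6},{"travel": [2,1,173],"turn": 0,"gripper": 0.6},{"travel": [2,1,173],"turn": 0,"gripper": 0.6},{"travel": [2,1,173],"turn": 0,"gripper": 0.6}]' --squeeze 40

```text
time: 2.2
ee_pos: [0.5404, -0.2402, 0.0468]
orientation: [0.938, -0.346, 0.001, -0.0]
wrist_force: [1.5, 0.3, 0.3]
finger_gap: 0.6
```

Emit:
step_arm --rows '[{"travel": [-1.5,-1,2],"turn": 0,"gripper": 0.6},{"travel": [-1.5,-1,2],"turn": 0,"gripper": 0.6},{"travel": [-1.5,-1,2],"turn": 0,"gripper": 0.0},{"travel": [-1.5,-1,2],"turn": 0,"gripper": 0.0},{"travel": [-1.5,-1,2],"turn": 0,"gripper": 0.0},{"travel": [-1.5,-1,2],"turn": 0,"gripper": 0.0},{"travel": [-1.5,-1,2],"turn": 0,"gripper": 0.0},{"travel": [-1.5,-1,2],"turn": 0,"gripper": 0.0},{"travel": [-1.5,-1,2],"turn": 0,"gripper": 0.0},{"travel": [-1.5,-1,2],"turn": 0,"gripper": 0.0}]'

```text
time: 3.2
ee_pos: [0.5398, -0.2384, 0.0447]
orientation: [0.938, -0.346, 0.001, -0.0]
wrist_force: [1.2, -0.6, -0.6]
finger_gap: 0.191
```

Gripped at an opening of 17.8 mm, which matches the bar. Lifting and carrying to a viewpoint near the station.

Emit:
step_arm --rows '[{"travel": [0,0,-25],"turn": 0,"gripper": 0},{"travel": [0,0,-65],"turn": 0,"gripper": 0},{"travel": [0,0,-110],"turn": 0,"gripper": 0},{"travel": [-10,-15,-150],"turn": -5,"gripper": 0},{"travel": [-30,-45,-175],"turn": -12,"gripper": 0},{"travel": [-55,-82,-190],"turn": -20,"gripper": 0},{"travel": [-80,-120,-190],"turn": -28,"gripper": 0},{"travel": [-105,-157,-190],"turn": -36,"gripper": 0},{"travel": [-130,-194,-190],"turn": -44,"gripper": 0},{"travel": [-155,-231,-190],"turn": -52,"gripper": 0},{"travel": [-180,-268,-190],"turn": -60,"gripper": 0},{"travel": [-200,-298,-190],"turn": -68,"gripper": 0}]'

```text
time: 4.4
ee_pos: [0.5807, 0.1206, 0.2347]
orientation: [0.971, 0.241, 0.001, -0.0]
wrist_force: [0.3, 0.5, -1.1]
finger_gap: 0.193
```

```bash
python3 - <<'E'
from workcell import r
from h import *
s=r.sense();print(s['ee_pos'],s['joint_positions'].round(3))
M=R.from_quat(s['orientation']).as_matrix();t=np.array([.585,.178,.235])-s['ee_pos'];print(M.T@t, np.degrees(np.arctan2(M[1,0],M[0,0])),s['finger_gap'])
E
```

```text
[0.58072709 0.1205872  0.23467865] [ 0.118  0.104  1.487  0.     1.549 -0.369]
[ 0.03062995 -0.04874749 -0.0002825 ] 27.886064608064626 0.19282205253327644
```

Need 43° more of counterclockwise turn.

Emit:
step_arm --rows '[{"travel": [8,-13,0],"turn": -8,"gripper": 0},{"travel": [16,-26,0],"turn": -16,"gripper": 0},{"travel": [24,-39,0],"turn": -24,"gripper": 0},{"travel": [30,-48,0],"turn": -32,"gripper": 0},{"travel": [30,-48,0],"turn": -39,"gripper": 0},{"travel": [30,-48,0],"turn": -43,"gripper": 0},{"travel": [30,-48,0],"turn": -43,"gripper": 0},{"travel": [30,-48,0],"turn": -43,"gripper": 0},{"travel": [30,-48,0],"turn": -43,"gripper": 0}]'

```text
time: 5.3
ee_pos: [0.5847, 0.1769, 0.2346]
orientation: [0.815, 0.579, 0.001, 0.0]
wrist_force: [-0.2, -0.0, -1.3]
finger_gap: 0.189
```

```bash
cat > snap.py <<'E'
import sys,pickle
from workcell import r
from h import *
n=sys.argv[1]
s=r.sense();c=r.get_calibration('wrist');p,d=r.read_camera('wrist')
M=R.from_quat(s['orientation']).as_matrix()
print(s['time'],s['ee_pos'],np.degrees(np.arctan2(M[1,0],M[0,0])),M[:,2].round(4),s['wrist_force'],s['finger_gap'],s['dq'].round(3))
pickle.dump((c,s,p,d),open(n+'.pkl','wb'));cv2.imwrite(f'pics/{n}.png',p)
E
python3 snap.py w2
```

```text
5.3 [0.58474711 0.17692681 0.23459178] 70.77512147375182 [ 1.e-03  5.e-04 -1.e+00] [-0.15701817 -0.00230096 -1.30563833] 0.188805261357534 [ 0.002 -0.003 -0.001  0.     0.001 -0.008]
```

View pics/w2.png

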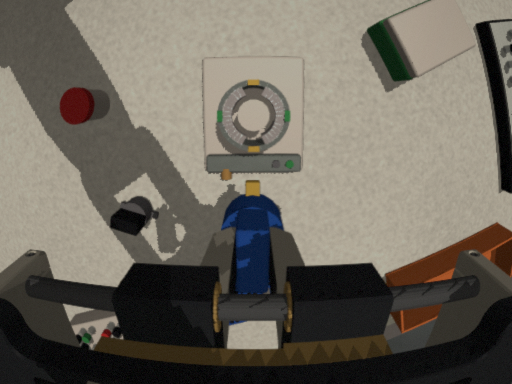

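The wrist view shows the collar at (254,116): yellow marks at (254,83) and (254,150), green at (220,116) and (288,116), and the held cartridge's lug at (253,188).

```bash
python3 - <<'E'
from h import *
import pickle
c,s,p,d=pickle.load(open('w2.pkl','rb'))
def comps(lo,hi,box):
    m=mask(p,lo,hi);n,l,st,ce=cv2.connectedComponentsWithStats(m);o=[]
    for i in range(1,n):
        u,v=ce[i]
        if st[i,4]>8 and box[0]<u<box[1] and box[2]<v<box[3]:o.append(ce[i]);print(st[i,4],ce[i])
    return o
y=comps((15,120,60),(34,255,255),(205,305,70,158));g=comps((45,90,40),(85,255,255),(205,305,70,155))
for a in(y,g):
    P=plane(c,a,.08,True);print((P*1000).round(1),(P.mean(0)*1000).round(1),np.linalg.norm(P[0]-P[1]),np.degrees(np.arctan2(*(P[0]-P[1])[1::-1])))
# rim via depth
v,u=np.mgrid[70:160,205:305];v=v.ravel();u=u.ravel();P=depthpts(c,np.c_[u,v],d[v,u],True)
k=(abs(P[:,2]-.08)<.004);m=np.zeros(p.shape[:2],np.uint8);m[v[k],u[k]]=255
ct=max(cv2.findContours(m,0,cv2.CHAIN_APPROX_NONE)[0],key=cv2.contourArea)[:,0]
Q=plane(c,ct,.08,True)[:,:2]*1000
print('rim',np.median(P[k,2]),cv2.minEnclosingCircle(Q.astype(np.float32)))
A=np.c_[2*Q,np.ones(len(Q))];x=np.linalg.lstsq(A,(Q**2).sum(1),rcond=None)[0];print('fit',x[:2],np.sqrt(x[2]+x[0]**2+x[1]**2))
y=comps((15,120,60),(34,255,255),(235,270,175,200))
M=R.from_quat(s['orientation'])
L=plane(c,y,s['ee_pos'][2]-.0445+.0135,True);print('lug tool', M.inv().apply(L-s['ee_pos'])*1000)
E
```

```text
59 [252.83050847  82.20338983]
66 [253.16666667 148.54545455]
45 [219.44444444 115.91111111]
47 [286.87234043 115.42553191]
[[484.8 211.4  80. ]
 [553.  188.   80. ]] [518.9 199.7  80. ] 0.07209500527245673 161.05364481909038
[[507.1 165.6  80. ]
 [530.4 234.2  80. ]] [518.7 199.9  80. ] 0.07240071082697581 -108.80229242224786
rim 0.08071101967195898 ((518.8640747070312, 200.2528839111328), 39.72950744628906)
fit [518.74639682 199.92921965] 38.67898137901978
195 [252.15384615 187.94358974]
lug tool [[ -1.09480008 -25.18689776  30.98057553]]
```

Emit:
step_arm --rows '[{"travel": [1,-15,0],"turn": -0.4,"gripper": 0},{"travel": [1,-40,0],"turn": -0.4,"gripper": 0},{"travel": [1,-60,0],"turn": -0.4,"gripper": 0},{"travel": [1,-70,10],"turn": -0.4,"gripper": 0},{"travel": [1,-70,40],"turn": -0.4,"gripper": 0},{"travel": [1,-70,70],"turn": -0.4,"gripper": 0},{"travel": [1,-70,90],"turn": -0.4,"gripper": 0},{"travel": [1,-70,98],"turn": -0.4,"gripper": 0},{"travel": [1,-70,98],"turn": -0.4,"gripper": 0},{"travel": [1,-70,98],"turn": -0.4,"gripper": 0}]'

```text
time: 6.35
ee_pos: [0.5198, 0.2011, 0.1378]
orientation: [0.813, 0.582, 0.001, 0.0]
wrist_force: [-0.0, -0.5, -1.5]
finger_gap: 0.187
```

```bash
python3 snap.py w3; python3 - <<'E'
from h import *
p=cv2.imread('pics/w3.png');cv2.imwrite('pics/w3z.png',cv2.resize(p[120:300,160:350],None,fx=3.3,fy=3.3,interpolation=2))
E
```

```text
6.35 [0.51979422 0.20110168 0.13781145] 71.1740427148644 [ 0.0024  0.001  -1.    ] [-0.00928787 -0.46061183 -1.54327893] 0.18656623418520096 [ 0.001 -0.009 -0.014  0.002 -0.001 -0.001]
```

View pics/w3z.png

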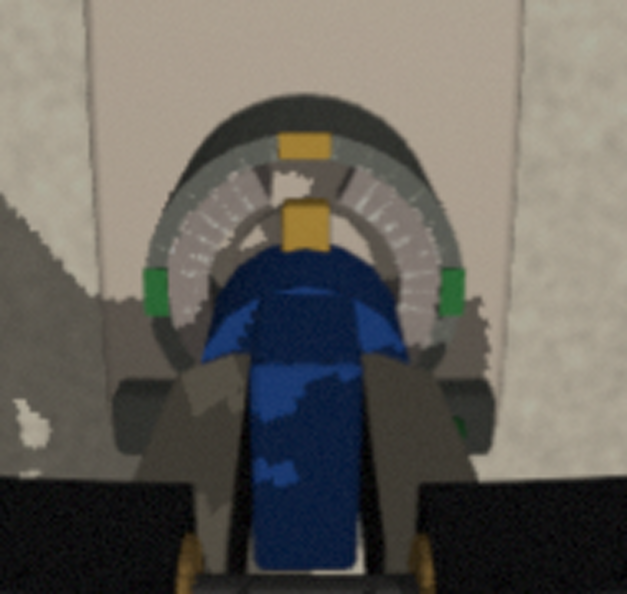

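```bash
python3 - <<'E'
from h import *
import pickle
c,s,p,d=pickle.load(open('w3.pkl','rb'));M=R.from_quat(s['orientation'])
def comps(lo,hi,box,z):
    m=mask(p,lo,hi);n,l,st,ce=cv2.connectedComponentsWithStats(m);o=[]
    for i in range(1,n):
        u,v=ce[i]
        if st[i,4]>30 and box[0]<u<box[1] and box[2]<v<box[3]:
            # edges
            x0,y0,w,h=st[i,:4]
            e=plane(c,[ce[i],(u,y0),(u,y0+h),(x0,v),(x0+w,v)],z,True)
            print(st[i,4],ce[i],(M.inv().apply(e-s['ee_pos'])*1000)[:,:2].round(1).tolist())
print('mark');comps((15,120,60),(34,255,255),(200,300,155,175),.08)
print('green');comps((45,90,40),(85,255,255),(195,305,195,220),.08)
print('lug');comps((15,120,60),(34,255,255),(200,300,178,200),s['ee_pos'][2]-.0445+.016)
v,u=np.nonzero(mask(p,(15,120,60),(34,255,255))[178:200,240:265]);v+=178;u+=240
P=M.inv().apply(depthpts(c,np.c_[u,v],d[v,u],True)-s['ee_pos'])*1000
print(np.percentile(P,[5,50,95],axis=0).round(1))
E
```

```text
mark
125 [251.68  163.512] [[-1.5, -36.9], [-1.5, -39.7], [-1.5, -33.4], [-7.4, -36.9], [4.9, -36.9]]
green
97 [207.02061856 208.25773196] [[-37.7, -0.2], [-37.4, -6.4], [-38.1, 6.6], [-40.2, -0.2], [-34.5, -0.2]]
89 [296.42696629 207.88764045] [[34.7, -0.5], [34.4, -6.4], [35.1, 6.6], [31.9, -0.5], [38.5, -0.4]]
lug
222 [252.25675676 187.6036036 ] [[-1.0, -26.1], [-1.0, -31.5], [-1.0, -20.1], [-6.0, -26.1], [4.3, -26.1]]
[[ -5.3 -30.2  27.1]
 [ -1.2 -26.   28.3]
 [  3.6 -20.9  33.7]]
```

Cartridge and socket agree within about 0.5 mm in the same view. Inserting down to the spring plate.

Emit:
step_arm --rows '[{"travel": [-0.5,0,6],"turn": 0,"gripper": 0},{"travel": [-0.5,0,12],"turn": 0,"gripper": 0},{"travel": [-0.5,0,18],"turn": 0,"gripper": 0},{"travel": [-0.5,0,23],"turn": 0,"gripper": 0},{"travel": [-0.5,0,27],"turn": 0,"gripper": 0},{"travel": [-0.5,0,27],"turn": 0,"gripper": 0}]'

```text
time: 7.0
ee_pos: [0.5198, 0.2007, 0.1108]
orientation: [0.813, 0.582, 0.001, 0.0]
wrist_force: [-1.7, -1.0, 1.9]
finger_gap: 0.192
```

Emit:
step_arm --rows '[{"travel": [0,0,4],"turn": 0,"gripper": 0},{"travel": [0,0,8],"turn": 0,"gripper": 0},{"travel": [0,0,12],"turn": 0,"gripper": 0},{"travel": [0,0,15],"turn": 0,"gripper": 0},{"travel": [0,0,17.5],"turn": 0,"gripper": 0},{"travel": [0,0,17.5],"turn": 0,"gripper": 0},{"travel": [0,0,17.5],"turn": 0,"gripper": 0}]'

```text
time: 7.7
ee_pos: [0.5204, 0.2008, 0.0944]
orientation: [0.813, 0.582, 0.002, 0.001]
wrist_force: [-2.7, -1.6, 9.6]
finger_gap: 0.192
```

Emit:
step_arm --rows '[{"travel": [0,-0.7,1.5],"turn": 0,"gripper": 0},{"travel": [0,-0.7,1.5],"turn": 6,"gripper": 0},{"travel": [0,-0.7,1.5],"turn": 12,"gripper": 0},{"travel": [0,-0.7,1.5],"turn": 18,"gripper": 0},{"travel": [0,-0.7,1.5],"turn": 24,"gripper": 0},{"travel": [0,-0.7,1.5],"turn": 30,"gripper": 0}]'

```text
time: 8.3
ee_pos: [0.5215, 0.2014, 0.0947]
orientation: [0.937, 0.35, 0.004, 0.0]
wrist_force: [0.2, -1.5, 9.8]
finger_gap: 0.193
```

```bash
python3 snap.py w4; python3 -c "
from workcell import r
s=r.sense();print(s['wrist_force'],s['torque'],s['ee_pos'])"
```

```text
8.3 [0.52147731 0.20135185 0.09467861] 40.931586272020866 [ 0.0077  0.0021 -1.    ] [ 0.23061959 -1.47043354  9.79206141] 0.1925873796073407 [-2.00e-03 -1.00e-03 -2.00e-03 -2.00e-03 -0.00e+00  1.04e+00]
[-0.23436651 -0.73814749 10.23966387] [-0.21511951  0.03749373 -0.00431498] [0.52149889 0.20135048 0.09470529]
```

View pics/w4.png

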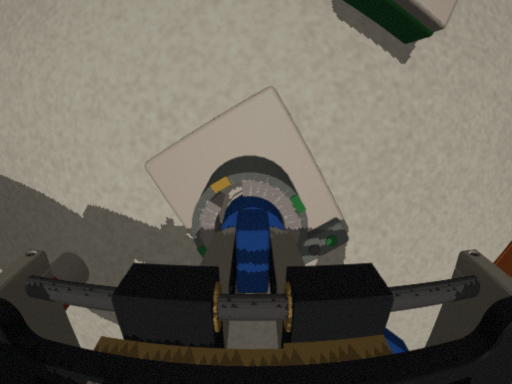

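The turn works: the yellow slot mark is now at (220,185), the body is in the bore and the torque is near zero. Continuing to 90°.

Emit:
step_arm --rows '[{"travel": [-1,-1,2],"turn": 7,"gripper": 0},{"travel": [-1,-1,2],"turn": 14,"gripper": 0},{"travel": [-1,-1,2],"turn": 21,"gripper": 0},{"travel": [-1,-1,2],"turn": 28,"gripper": 0},{"travel": [-1,-1,2],"turn": 35,"gripper": 0},{"travel": [-1,-1,2],"turn": 42,"gripper": 0},{"travel": [-1,-1,2],"turn": 49,"gripper": 0},{"travel": [-1,-1,2],"turn": 55,"gripper": 0},{"travel": [-1,-1,2],"turn": 60,"gripper": 0},{"travel": [-1,-1,2],"turn": 60,"gripper": 0},{"travel": [-1,-1,2],"turn": 60,"gripper": 0}]'

```text
time: 9.45
ee_pos: [0.5215, 0.2018, 0.0944]
orientation: [0.986, -0.169, 0.005, -0.002]
wrist_force: [-1.1, -0.9, 10.5]
finger_gap: 0.192
```

```bash
python3 snap.py w5; python3 -c "
from workcell import r
s=r.sense();print(s['wrist_force'],s['torque'],s['ee_pos'])"
```

```text
9.45 [0.52154139 0.20183655 0.09441124] -19.47465706001025 [ 0.0111  0.0029 -0.9999] [-1.12937322 -0.88863487 10.47176215] 0.19200061948737984 [-0.001 -0.    -0.001  0.001  0.    -0.006]
[-0.69948752 -0.66894732 11.04218301] [-0.20378745  0.23183597  0.02307693] [0.52158231 0.20183307 0.09442869]
```

View pics/w5.png

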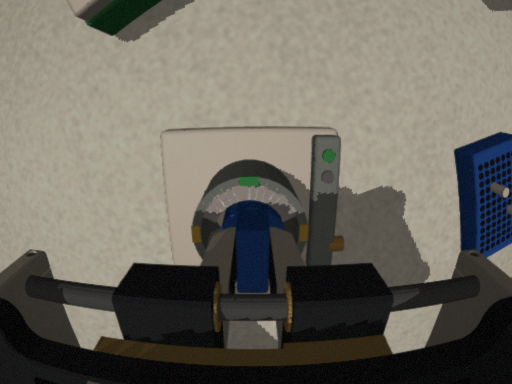

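At 90° the green mark is at (249,181) in line with the bar. I'll let the spring raise it into the seats while gripped, then open.

Emit:
step_arm --rows '[{"travel": [0,0,-2],"turn": 0,"gripper": 0},{"travel": [0,0,-4],"turn": 0,"gripper": 0},{"travel": [0,0,-6],"turn": 0,"gripper": 0},{"travel": [0,0,-7],"turn": 0,"gripper": 0},{"travel": [0,0,-7],"turn": 0,"gripper": 0}]'

```text
time: 10.0
ee_pos: [0.5216, 0.2018, 0.1016]
orientation: [0.986, -0.169, 0.005, -0.002]
wrist_force: [-1.1, -0.4, 5.0]
finger_gap: 0.196
```

Emit:
step_arm --rows '[{"travel": [0,0,0],"turn": 0,"gripper": 0.5},{"travel": [0,0,0],"turn": 0,"gripper": 0.5},{"travel": [0,0,0],"turn": 0,"gripper": 0.6},{"travel": [0,0,-20],"turn": 0,"gripper": 0.6},{"travel": [0,0,-50],"turn": 0,"gripper": 0.6},{"travel": [0,0,-90],"turn": 0,"gripper": 0.6},{"travel": [0,40,-120],"turn": 0,"gripper": 0.6},{"travel": [0,60,-120],"turn": 0,"gripper": 0.6},{"travel": [0,60,-120],"turn": 0,"gripper": 0.6},{"travel": [0,60,-120],"turn": 0,"gripper": 0.6}]'

```text
time: 11.0
ee_pos: [0.5002, 0.1449, 0.2209]
orientation: [0.986, -0.17, 0.005, -0.003]
wrist_force: [0.9, -0.7, 0.1]
finger_gap: 0.596
```

```bash
python3 snap.py w6; python3 - <<'E'
from h import *
from workcell import r
p,d=r.read_camera('top');cv2.imwrite('pics/top6z.png',cv2.resize(p[185:275,140:280],None,fx=5,fy=5,interpolation=2))
E
```

```text
11.0 [0.50020706 0.144896   0.22085868] -19.528085546357527 [ 0.0114  0.0034 -0.9999] [ 0.8994847  -0.66133293  0.13415259] 0.5964810369197286 [ 0.017  0.023 -0.002  0.001 -0.001  0.002]
```

View pics/w6.png

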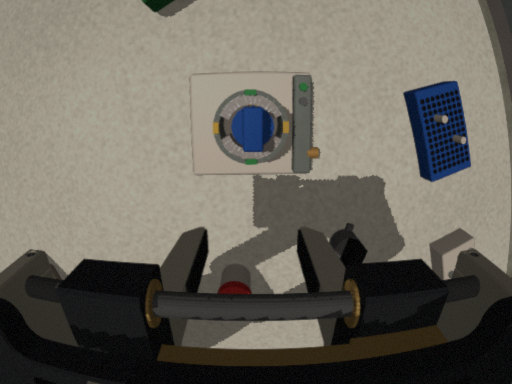

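```bash
python3 - <<'E'
from h import *
import pickle
c,s,p,d=pickle.load(open('w6.pkl','rb'))
v,u=np.mgrid[60:260,150:360];v=v.ravel();u=u.ravel();ok=d[v,u]>0;v=v[ok];u=u[ok]
P=depthpts(c,np.c_[u,v],d[v,u],True)
b=mask(p,(100,120,30),(130,255,255))[v,u]>0
near=np.hypot(P[:,0]-.519,P[:,1]-.2)<.045
rim=near&~b&(abs(P[:,2]-.08)<.005);print('rim z',np.median(P[rim,2]),rim.sum())
bar=near&b&(P[:,2]>.115)&(P[:,2]<.145);bd=near&b&(P[:,2]>.085)&(P[:,2]<.108)
print('bar z',np.percentile(P[bar,2],[10,50,90]),bar.sum(),'body top z',np.median(P[bd,2]),bd.sum())
zt=np.median(P[bar,2])
print(cv2.minAreaRect((plane(c,np.c_[u,v][bar],zt,True)[:,:2]*1000).astype(np.float32)))
def comps(lo,hi):
    n,l,st,ce=cv2.connectedComponentsWithStats(mask(p,lo,hi))
    for i in range(1,n):
        Q=plane(c,[ce[i]],.08,True)[0]
        if st[i,4]>8 and np.hypot(Q[0]-.519,Q[1]-.2)<.045: print(st[i,4],ce[i],Q)
comps((45,90,40),(85,255,255));comps((15,120,60),(34,255,255))
E
```

```text
rim z 0.08073692651588743 2453
bar z [0.12958087 0.13056746 0.13150424] 912 body top z 0.09768488155587046 540
((521.38623046875, 201.14739990234375), (39.310546875, 17.408491134643555), 70.1816635131836)
55 [250.  92.] [0.53040806 0.2340345  0.08      ]
53 [250.81132075 161.        ] [0.50697598 0.16573926 0.08      ]
70 [285.44285714 126.65714286] [0.55301649 0.18811871 0.08      ]
70 [215.65714286 127.77142857] [0.48457934 0.21130586 0.08      ]
```

View pics/top6z.png

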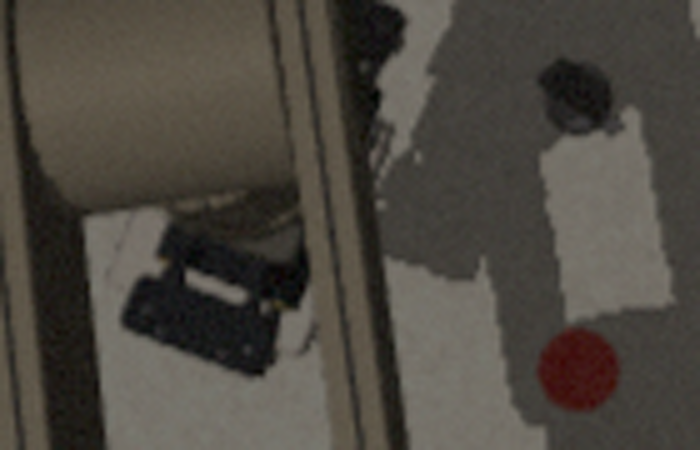

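```bash
python3 - <<'E'
from h import *
import pickle
c,s,p,d=pickle.load(open('w6.pkl','rb'))
v,u=np.mgrid[60:190,190:320];v=v.ravel();u=u.ravel()
P=depthpts(c,np.c_[u,v],d[v,u],True)
b=mask(p,(100,120,30),(130,255,255))[v,u]>0
near=np.hypot(P[:,0]-.519,P[:,1]-.2)<.045
def circ(Q):
    for _ in range(4):
        x=np.linalg.lstsq(np.c_[2*Q,np.ones(len(Q))],(Q**2).sum(1),rcond=None)[0];rr=np.sqrt(x[2]+x[0]**2+x[1]**2)
        e=np.hypot(*(Q-x[:2]).T)-rr;Q=Q[abs(e)<max(.8,1.5*e.std())]
    return x[:2],rr,len(Q),e.std()
# body top disc
bd=near&b&(P[:,2]>.092)&(P[:,2]<.103)
m=np.zeros(p.shape[:2],np.uint8);k=near&b;m[v[k],u[k]]=255
ct=max(cv2.findContours(m,0,cv2.CHAIN_APPROX_NONE)[0],key=cv2.contourArea)[:,0]
dz=depthpts(c,ct,d[ct[:,1],ct[:,0]],True)[:,2]
Q=plane(c,ct,.0977,True)[:,:2]*1000
kk=(dz>.085)&(dz<.105);print('body',circ(Q[kk]))
rim=near&~b&(abs(P[:,2]-.0807)<.004)
m[:]=0;m[v[rim],u[rim]]=255;k=near&b;m[v[k],u[k]]=255;m=cv2.morphologyEx(m,cv2.MORPH_CLOSE,np.ones((3,3)))
ct=max(cv2.findContours(m,0,cv2.CHAIN_APPROX_NONE)[0],key=cv2.contourArea)[:,0]
print('rim',circ(plane(c,ct,.0807,True)[:,:2]*1000))
for nm,k in(('bar',near&b&(P[:,2]>.12)),('body',bd),('rim',rim)):
    A=np.c_[P[k,:2]-[.519,.2],np.ones(k.sum())];print(nm,'plane slope',np.linalg.lstsq(A,P[k,2],rcond=None)[0])
E
```

```text
body (array([520.8182244, 200.8462643]), np.float64(19.940032198410137), 70, np.float64(0.2897156756031127))
rim (array([518.76415286, 199.9418368 ]), np.float64(38.67431661066296), 199, np.float64(0.37831932313893346))
bar plane slope [-0.07451867  0.26943279  0.13182918]
body plane slope [-0.00041676 -0.0018067   0.09772795]
rim plane slope [ 0.00121269 -0.00098271  0.08075221]
```

```bash
python3 -c "
from workcell import r
print(r.sense()['time'],r.finish_job())"
```

```text
the job is handed in; nothing more can be done
11.1 None
```

The blue cartridge is fitted and locked in the socket, and I handed the job in at 11.1 s of the 51 s allowed. I gripped it by its bar, entered the lugs through the slots and pushed it to about 30 mm below the collar's top. I turned it 90° clockwise there, let the spring lift it into the seats while still gripped, then opened and backed off. The hand-in reports no verdict.

Last checks from the wrist camera, with the gripper clear:
- **Depth:** the underside is about 23.2 mm below the collar's top, against 23 mm expected when locked.
- **Lugs:** they are about 1° from the line of the green marks.
- **Centring:** the body is about 2.2 mm off the socket's axis and the bar's top about 2.9 mm. This is inside the 4 mm limit but not centred.
- **Upright:** the difference between those two offsets means a tilt of about 0.02 rad, within the 0.1 rad limit.
- **Bystanders:** the pot and the old cartridge were where they started; I never touched the others. The arm hid the station itself in the last top view.

One check failed: a plane fitted to the bar's top gave an implausible slope, because its points included the bar's side faces, so I ignored it.

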